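Hold a brush in the charge-measuring cup

TASK

Check the black glue brush for static charge with the charge-measuring cup: first swing the cover on top of the cup fully aside, then pull the brush straight up out of the tool block and lower its bottom end through the collar until that end hangs about half-way down the steel inner cup. The brush must never touch the collar, the cover or the cup, because a touch drains the charge. Finish while still holding the brush there, upright, centred in the collar and still, so that the reading can be taken, and leave the screwdriver, multimeter, solder spool and flux bottle where they are.

Things in the scene. Friction and masses are not known exactly. Their poses are not given: they have to be found in the camera images.
- charge_cup: charge-measuring cup: fixed upright aluminium can, 92 mm across, 106 mm high, round grey foot 116 mm across, sockets on its front (-x). Origin: centre of its underside; z up. Inside is a steel cup, 64 mm wide, open on top: rim 95 mm, floor 23 mm and half-way down 59 mm above the origin. The cover's pivot is 38 mm along +x from the middle
- bore (a point): centre of the round mouth of the steel collar that stands up from the middle of the cup's lid, 120 mm above the cup's underside. The collar is 38 mm across outside; its bore is 26 mm wide and 22 mm long, z up along its axis. Half-way down the inner cup is 61 mm below this point. At rest the cover lies on the mouth
- cover_knob (a point): middle of the cover's small black upright finger knob, 10 mm thick, 20 mm tall, rising from 4 to 24 mm above the collar's mouth. The cover is a flat aluminium disc, 37 mm across and 3 mm thick, over the collar's mouth; the knob stands on its tongue on the side away from the pivot, 64 mm from the pivot axis and, when closed, 26 mm from the middle of the bore
- cover (a joint): swing of the cover about its vertical pivot, rad: 0 = closed over the collar, grows anticlockwise seen from above to 2.0 at the stop (cup at yaw 0: the knob starts on the robot's side of the bore and swings to the robot's right). Above 1.0 the bore is free; from 1.2 it counts as fully aside. It stays where it is left; about 0.5 N at the knob moves it
- brush_center (a point): centre of the black glue brush, a straight round stick 10 mm thick and 170 mm long, 10 to 20 g, standing upright in the tool block; its top end is 85 mm above this point and its bottom end 85 mm below. It stands 48 mm deep in a hole of 11 mm, so 122 mm of it stand free above the block; it has no preferred turn
- brush_tip (a point): bottom end of the brush, on its axis, 85 mm below its centre (z of this frame points along the brush to its top)
- brush_hole (a point): centre of the mouth of the brush's hole in the tool block, in its flat top. The block is fixed, black, 50 x 116 x 62 mm, with three holes 38 mm apart along its y axis: the brush in the one at the +y end (this point), the middle one empty, a screwdriver in the third, 76 mm along -y from here. x and y are the block's short and long axes
- screwdriver_1: screwdriver with a red handle 24 mm thick, standing tip down in the tool block, its top about as high as the brush's: bystander. Origin 11 mm beside the shaft's axis at half length
- multimeter: pocket multimeter lying on its back, 128 x 66 x 34 mm: bystander. Origin at the centre of its underside
- solder_spool: spool of solder, 60 mm across and 44 mm high: bystander. Origin at the centre of its underside
- flux_bottle: white needle bottle with a red top, 35 mm across and 104 mm high: bystander. Origin at the centre of its underside

How it is judged (in metres and radians):
On the way, in this order (a step that is already met when the one before it is completed fails the run):
1. the cover is swung aside (at least 1.2 rad) (value of joint cover above 1.2 rad), for 0.2 s.
2. the brush is drawn out of the tool block (z of brush_tip in the frame of brush_hole above 0.004 m), for 0.1 s.
At the end, for the whole second after the job is handed in: brush held by the fingers alone, still, within 4 degrees of upright, bottom end 39 to 83 mm below the collar's mouth (half-way down the inner cup, 22 mm either way), its bottom end and its middle within 6 mm of the bore's axis, touching nothing of the cup, cover at least 1.2 rad open (z of brush_tip in the frame of bore between -0.083 and -0.039 m and horizontal distance between each of brush_tip, brush_center and bore below 0.006 m and angle between brush_tip's own z axis and vertical below 0.07 rad and value of joint cover above 1.2 rad and contact force between the fingers and brush_pen above 0.5 N and contact force between brush_pen and charge_cup below 0.05 N and linear speed of brush_pen below 0.01 m/s); the arm keeps its last pose, push and grip.
It fails at once if the brush touches the collar, the cover or the cup (contact force between brush_pen and charge_cup above 0.1 N).
It fails at once if the screwdriver, multimeter, spool or flux bottle is moved by more than 30 mm (distance of any of screwdriver_1, multimeter, solder_spool, flux_bottle from where it was at the start of the episode above 0.03 m).
It also fails if it takes over 70 s, if anything falls off the work surface, if the arm or the gripper's body presses on something with over 40 N, if the wrist force passes 120 N, or if a joint passes its speed limit or range.

ROBOT

A 6-joint arm with a two-finger parallel gripper is mounted at the origin on a cart in front of the work surface, level with it; the furniture and walls round the work are solid. World frame = base frame: x ahead of the robot, y to its left, z up, the work surface at z = 0. Lengths are in mm, angles in rad, forces in N, time in s.
With the tool pointing down it reaches from about 350 to 875 mm from the base axis. Payload 4.2 kg.
Tool frame: the origin (TCP) lies midway between the tips of the shut fingers; the grasp point (between the pads) lies 19 mm behind it (arm.grip_depth is the distance from the TCP to the grasp point, in mm); z points along the fingers, x is the direction in which the jaws open and shut, and the axes are right-handed (so a half turn about z gives the same grasp; the last joint's range is limited). The gripper opens to 85 mm and grips with 20 to 120 N. Pads are 22 mm wide; open, the fingers measure 114 mm over their backs; the gripper's body (76 mm by 85 mm) begins 54 mm behind the grasp point. The pads swing forward as they close: fully open they stand 13 mm farther back than shut.
Start: joints at [-0.973, 0.385, 0.008, 0, -1.194, -0.259], TCP at [207.737, -589.444, 231.312] pointing down, gripper open.
Joint ranges: [-3.14, 3.14], [-1.21, 2.06], [-1.07, 1.41], [-3.16, 2.05], [-2.99, -0.16], [-3.1, 3.1]. Speed limits (rad/s): [2.79, 2.79, 3.14, 3.14, 3.14, 3.14].

INTERFACE

Orientations are given as a unit quaternion [x, y, z, w].
In Python, from bench import arm, eyes, find_in, silhouettes gives the robot as it stands. The module is installed in compiled form; this text tells all that it offers.
- The arm moves only by the tool play_rows, never from a script. Its arguments are lists of equal length, an entry for each row: "offset": the shift along the world's x, y, z in mm, a list of three; "turn": the turn about the world's z in rad. In form: {"offset": [[x, y, z], ...], "turn": [turn, ...]}. A call has 1 to 12 rows; each row shifts and turns the pose as measured when the row begins; what a row does not reach is not made up. A row lasts 1/10 s, in which the tool goes at most 50 mm and 8.59 degrees, less where a joint would pass 70% of its speed; a pose out of reach is approached as far as the arm can. A call is refused whole if a number of a shift passes 50 or a number of a turn 0.15, either way. A call with a gripper value outside its range is refused whole. "grip" is the gripper's target within -1 to 1 (fully open at 1, half-way at 0, shut at -1), set as the call begins (left out, the last holds). The fingers move at their own pace and stop on an object; the grip force is fixed at half the most. Time passes only in rows, so rows that do not move let the fingers close. It gives the time, the measured TCP pose, the force and the opening at its end, in the units of the state.
- arm.read_state(): the state, without advancing time (a new reading comes with each control period).
- eyes.get_image(name): name is "scene" or "top" or "wrist"; returns (picture, depth): 480x640x3 uint8, red, green, blue; 480x640 float32, mm along the optical axis (not along the pixel's ray), 0 where there is no reading.
- eyes.camera_params(name): a dict with "camera_matrix" (3x3 intrinsics, pixels), "camera_from_world" (4x4, takes a point from world to camera coordinates). Camera axes: x right, y down, z forward; pixel columns grow to the right and rows downward; lengths in mm; the calibration is good to about 2 mm. A picture is of the moment at which its call begins: read the wrist's pose just before it. camera_params takes no time and is no camera call; for the wrist camera it gives the pose at the moment of the call.
- arm.job_done(): hands the job in, once; it reports no verdict.
Trained networks look in the newest picture that a camera, given by its name, has taken for a name from the list of things; names that differ only in an ending like _2 or _b are one class to them, and where a whole thing is asked for, a point or a joint stands for the part that bears it (a point fixed in the world has none). Each returns a list of dicts, best first, with "score" (0 to 1); they miss things now and then, are a little off and sometimes report something else, mostly with a low value. They report only what shows in the picture. A call takes as long as a camera call.
- find_in(camera, query): "bbox" ([centre column, centre row, width, height] in pixels, round what is visible of it).
- silhouettes(camera, query): "mask" (480x640 bool, what is visible of it) and "bbox" ([centre column, centre row, width, height] in pixels, round what is visible of it).
The state is a dict: "clock": time; "joints": joint angles; "joint_vel": joint speeds; "joint_efforts": joint torques, N m; "position": TCP position; "ee_rot": TCP orientation; "contact_force": force on the tool from outside, world axes, zero at the start; "wrist_torque": the same for the moment, N m; "gripper_width": finger opening in mm.
Only numpy, scipy, OpenCV 4.12 (cv2) and the standard library are available. Lean on these libraries where they do the work, as an engineer would, in place of code of your own. Each camera call takes 0.05 s, during which the arm holds its last target. There are 200 camera calls.

## Working session

There is one attempt and no reset: what is moved stays moved. The work goes in short steps, Python scripts to look and compute and a tool call to move; the robot and the scene stay as the last step left them, time stands still between calls to the robot, and variables do not carry over. Pictures are saved under pics/ and viewed, on a budget of 10 in all, crops included, one or two more only if the job needs it, and the job is handed in when it is done.

Besides the shell and the picture viewer there is one more tool, called as name(argument=value, ...), one argument or row to a line, values as JSON. play_rows: Moves the arm, as the interface text tells. Its arguments: {"type":"object","properties":{"offset":{"type":"array","items":{"type":"array","items":{"type":"number"}}},"turn":{"type":"array","items":{"type":"number"}},"grip":{"type":"number"}},"required":["offset","turn"]}

```bash
mkdir -p pics; cat > h.py <<'E'
import numpy as np, cv2
from bench import arm, eyes, find_in, silhouettes
def cam(n):
    im,d=eyes.get_image(n); p=eyes.camera_params(n)
    return im,d,np.array(p["camera_matrix"]),np.array(p["camera_from_world"])
def pts(d,K,T,mask=None):
    m=(d>0) if mask is None else (mask&(d>0))
    v,u=np.nonzero(m); z=d[v,u]
    c=np.c_[(u-K[0,2])/K[0,0]*z,(v-K[1,2])/K[1,1]*z,z,np.ones(len(z))]
    return (c@np.linalg.inv(T).T)[:,:3]
def proj(P,K,T):
    c=T[:3,:3]@np.array(P,float)+T[:3,3]; q=K@c; return q[:2]/q[2]
E
python3 - <<'E'
from h import *
print(arm.read_state())
for n in ("scene","top"):
    im,d,K,T=cam(n); cv2.imwrite(f"pics/{n}0.png",im[:,:,::-1])
    print(n,np.linalg.inv(T)[:3,3].round(),K[0,0])
    for q in ("charge_cup","cover_knob","brush_center","screwdriver_1","brush_hole","multimeter","solder_spool","flux_bottle"):
        try:r=silhouettes(n,q)
        except Exception as e: print(q,e);continue
        for o in r[:2]:
            P=pts(d,K,T,o["mask"])
            if len(P): print(q,round(o["score"],2),np.round(o["bbox"]),len(P),np.median(P,0).round(),np.percentile(P,3,0).round(),np.percentile(P,97,0).round())
E
```

```text
{'clock': 0.0, 'joints': array([-9.73445781e-01,  3.85566264e-01,  6.61438765e-03, -4.85377737e-04,
       -1.19402749e+00, -2.58614278e-01]), 'joint_vel': array([ 0.00077098,  0.00131396,  0.00046362,  0.00035222, -0.00095905,
       -0.0018546 ]), 'joint_efforts': array([ 5.27045067e-04, -3.92288554e+01,  1.88400704e+01,  4.18599218e+00,
       -4.67380640e-03, -3.49584788e-07]), 'position': array([ 207.50671866, -588.91615473,  230.21328835]), 'ee_rot': array([ 5.77872233e-01,  8.16126485e-01,  5.93186186e-04, -9.43622557e-04]), 'contact_force': array([ 0.65854718, -0.30325047, -0.55031967]), 'wrist_torque': array([-0.02866055,  0.00049109, -0.03218282]), 'gripper_width': 85.2589675603975}
scene [174. 828. 765.] 622.5833823451915
charge_cup 0.78 [395. 240.  73.  91.] 4644 [440.  98.  82.] [403.  45.  15.] [492. 122. 130.]
cover_knob 0.82 [392. 204.  46.  22.] 434 [452.  67. 129.] [429.  49. 126.] [486.  92. 149.]
brush_center 0.79 [241. 284.  19.  64.] 437 [573. 341. 131.] [570. 335.  71.] [579. 343. 188.]
brush_center 0.44 [390. 204.  45.  16.] 424 [456.  70. 129.] [430.  53. 127
[... 585 characters left out ...]
131.] [432.  51. 113.] [490.  93. 150.]
brush_center 0.59 [260. 216.  13.  13.] 102 [574. 335. 146.] [571. 333.  70.] [580. 341. 192.]
screwdriver_1 0.62 [293. 196.  16.  16.] 174 [603. 271. 187.] [595. 262. 139.] [613. 281. 192.]
brush_hole 0.71 [284. 210.  60.  52.] 1518 [589. 306.  69.] [552. 251.  19.] [626. 352.  72.]
brush_hole 0.22 [409. 277.  27.  37.] 492 [456.  69. 131.] [432.  51. 126.] [485.  90. 150.]
multimeter 0.61 [277. 308.  47.  66.] 2007 [403. 321.  23.] [345. 285.  11.] [460. 361.  33.]
solder_spool 0.57 [396. 211.  34.  33.] 730 [588.  81.  44.] [563.  55.   3.] [612. 106.  47.]
flux_bottle 0.58 [372. 174.  17.  24.] 356 [658. 127.  65.] [647. 109.   3.] [678. 142.  86.]
```

```bash
python3 - <<'E'
import cv2,numpy as np
a=cv2.imread("pics/scene0.png")[150:430,180:480]; b=cv2.imread("pics/top0.png")[130:410,200:500]
cv2.imwrite("pics/c1.png",cv2.resize(np.vstack([np.hstack([a,b])]),(800,373),interpolation=cv2.INTER_CUBIC))
from h import *
# fine: points by height
for n in("top","scene"):
    im,d,K,T=cam(n); P=pts(d,K,T)
    def s(name,c,r,z0,z1):
        m=(np.hypot(P[:,0]-c[0],P[:,1]-c[1])<r)&(P[:,2]>z0)&(P[:,2]<z1);Q=P[m]
        if len(Q): print(n,name,len(Q),Q.mean(0).round(1),((Q.min(0)+Q.max(0))/2).round(1),Q.min(0).round(),Q.max(0).round())
    s("knob",(455,70),60,139,165); s("cover",(455,70),60,124,135);s("lid",(455,70),60,100,114)
    s("brushtop",(575,338),25,180,200);s("brush",(575,338),25,90,180);s("driver",(603,271),25,185,200);s("block",(590,306),75,64,75)
E
```

```text
top knob 32 [434.2  54.  149.5] [433.8  54.  149.5] [429.  49. 146.] [439.  59. 153.]
top cover 507 [459.   72.8 130.3] [460.8  74.1 129.4] [428.  50. 124.] [494.  98. 135.]
top lid 1106 [452.1  70.6 112.3] [454.1  70.3 110.6] [407.  23. 107.] [501. 117. 114.]
top brushtop 27 [574.9 336.8 188. ] [574.8 337.6 186.3] [571. 333. 180.] [579. 342. 192.]
top brush 63 [574.5 334.8 136.8] [576.  336.1 134.5] [571. 333.  91.] [581. 339. 178.]
top driver 119 [605.3 273.6 189.1] [605.5 274.2 189.1] [595. 264. 185.] [616. 285. 193.]
top block 1271 [590.7 304.1  69. ] [593.3 304.8  69. ] [547. 243.  64.] [640. 366.  74.]
scene knob 41 [432.1  54.7 146.1] [432.4  53.2 145.4] [428.  48. 140.] [437.  59. 151.]
scene cover 462 [456.6  73.1 128.7] [458.9  73.4 129.1] [425.  48. 124.] [492.  99. 134.]
scene lid 1148 [444.2  85.3 110.3] [452.9  71.6 107. ] [406.  23. 100.] [500. 120. 114.]
scene brushtop 49 [573.6 338.4 185.5] [574.7 338.1 185. ] [570. 333. 180.] [579. 343. 190.]
scene brush 324 [573.  340.1 136.1] [574.4 338.8 135.1] [569. 333.  90.] [580. 344. 180.]
scene driver 92 [603.5 274.9 188.2] [603.6 274.1 188. ] [594. 266. 185.] [613. 283. 191.]
scene block 1482 [587.  309.7  67.6] [588.9 303.8  69.4] [547. 240.  64.] [631. 368.  75.]
```

View pics/c1.png

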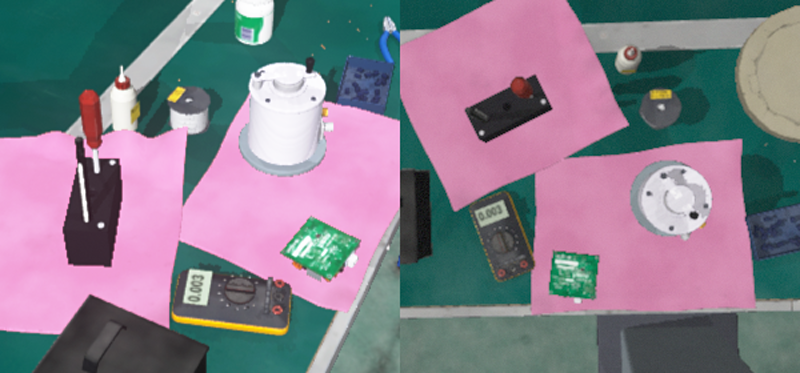

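The networks and the pictures agree. The cup is at about (453,71) with the knob at (433,54), and the brush is at (574.5,338) with its top near z 190. I'll move above the knob first.

play_rows(
  offset=[
    [16,46,0],
    [16,46,0],
    [16,46,0],
    [16,46,0],
    [16,46,0],
    [16,46,0],
    [16,46,0],
    [16,46,0],
    [16,46,0],
    [16,46,0],
    [16,46,0],
    [16,46,0],
  ],
  turn=[0.12,0.12,0.12,0,0,0,0,0,0,0,0,0],
  grip=-0.3,
)

```text
clock: 2.2
position: [400.1, -25.6, 232.1]
ee_rot: [0.42, 0.907, 0.001, 0.005]
contact_force: [0.3, -0.6, 0.1]
gripper_width: 29.9
```

play_rows(
  offset=[
    [11,27,0],
    [11,27,0],
    [11,25,0],
    [0,0,0],
  ],
  turn=[0,0,0,0],
)

```text
clock: 2.6
position: [435.7, 62.4, 233.7]
ee_rot: [0.416, 0.91, 0.003, 0.007]
contact_force: [-0.2, -0.0, -0.3]
gripper_width: 30.1
```

```bash
python3 - <<'E'
from h import *
s=arm.read_state();print(s["position"].round(1),s["ee_rot"].round(3))
im,d,K,T=cam("wrist");print(np.linalg.inv(T)[:3,3].round())
P=pts(d,K,T)
def s(name,c,r,z0,z1):
    m=(np.hypot(P[:,0]-c[0],P[:,1]-c[1])<r)&(P[:,2]>z0)&(P[:,2]<z1);Q=P[m]
    if len(Q): print(name,len(Q),Q.mean(0).round(1),((Q.min(0)+Q.max(0))/2).round(1),Q.min(0).round(),Q.max(0).round())
s("knob",(433,54),20,140,165); s("cover",(455,70),60,124,135);s("lid",(455,70),60,100,118)
p=proj((433,54,149),K,T);print(p)
cv2.circle(im,tuple(int(x) for x in p),4,(255,0,0),1)
cv2.imwrite("pics/w1.png",im[:,:,::-1])
E
```

```text
[435.7  62.4 233.7] [0.416 0.91  0.003 0.007]
[376.  12. 375.]
knob 223 [432.   52.3 148.7] [432.6  52.8 145.8] [428.  47. 140.] [438.  58. 151.]
cover 2684 [457.1  70.8 129.5] [458.9  70.9 129.2] [425.  45. 124.] [493.  97. 134.]
lid 8150 [447.5  66.5 112.1] [452.1  69.3 109.8] [405.  22. 102.] [499. 116. 118.]
[317.56973289 235.12429929]
```

View pics/w1.png

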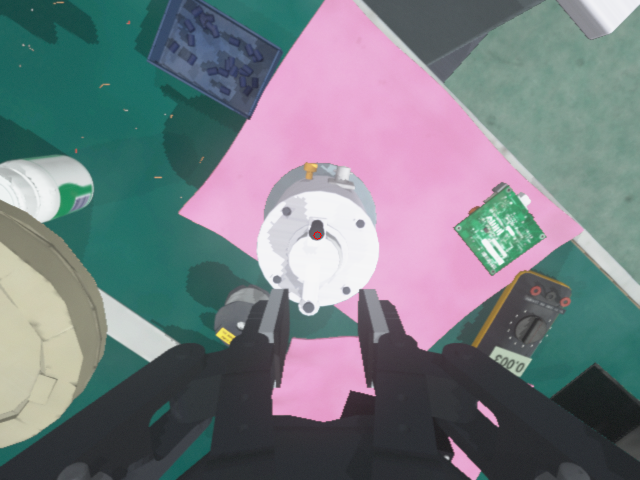

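The knob is at pixel (317,233), close to the prediction, which puts it at about (432.5,53). The jaws lie across its swing direction, so I'll lower around it.

play_rows(
  offset=[
    [-3,-9,0],
    [0,0,-30],
    [0,0,-30],
    [0,0,-25],
    [0,0,-10],
    [0,0,0],
  ],
  turn=[0,0,0,0,0,0],
)

```text
clock: 3.25
position: [428.3, 44.3, 137.5]
ee_rot: [0.419, 0.908, 0.004, 0.007]
contact_force: [-0.6, -0.3, 0.6]
gripper_width: 30.1
```

play_rows(
  offset=[
    [4,9,0],
    [7,-7,0],
    [8,-6,0],
    [8,-5,0],
    [9,-3,0],
    [9,-2,0],
    [0,0,0],
  ],
  turn=[0,0.15,0.15,0.15,0.15,0.15,0],
)

```text
clock: 3.95
position: [477.2, 28.8, 144.3]
ee_rot: [0.056, 0.998, 0.009, 0.009]
contact_force: [-0.6, 0.0, -0.2]
gripper_width: 30.4
```

play_rows(
  offset=[
    [0,0,-6],
    [9,0,-3],
    [10,1,-1],
    [10,2,-1],
    [9,4,-1],
    [8,5,-1],
    [7,6,-1],
    [7,7,-1],
    [0,0,0],
  ],
  turn=[0,0.15,0.15,0.15,0.15,0.15,0.15,0.1,0],
)

```text
clock: 4.85
position: [535.3, 55.0, 130.1]
ee_rot: [-0.429, 0.903, 0.013, 0.003]
contact_force: [0.5, -0.5, 0.3]
gripper_width: 30.2
```

```bash
python3 - <<'E'
from h import *
for n in ("scene","wrist"):
    im,d,K,T=cam(n);cv2.imwrite(f"pics/{n}2.png",im[:,:,::-1])
    r=silhouettes(n,"cover_knob")
    for o in r[:2]: print(n,o["score"],o["bbox"],np.median(pts(d,K,T,o["mask"]),0))
a=cv2.imread("pics/scene2.png")[120:360,240:560];b=cv2.imread("pics/wrist2.png")[60:420,80:560]
cv2.imwrite("pics/c2.png",np.hstack([cv2.resize(a,(400,300)),cv2.resize(b,(400,300))]))
E
```

```text
scene 0.64 [365.6, 192.2, 22.2, 35.5] [511.76071851  64.93912533 129.41208609]
wrist 0.65 [330.7, 351.4, 64.4, 139.2] [515.57794994  65.42050461 129.83948099]
```

View pics/c2.png

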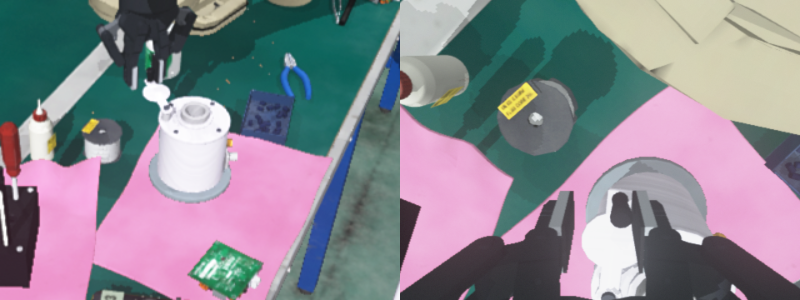

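The cover is swung clear of the collar: the bore is open, with the disc's centre near (512,65), or about 1.65 rad. Next I rise and go to the brush.

play_rows(
  offset=[
    [0,0,40],
    [0,0,45],
    [0,0,40],
    [6,46,0],
    [6,46,0],
    [6,46,0],
    [6,46,0],
    [6,45,0],
    [6,30,0],
    [0,0,0],
  ],
  turn=[0,0,0,-0.1,-0.15,-0.15,-0.05,0,0,0],
)

```text
clock: 6.05
position: [563.3, 317.4, 260.9]
ee_rot: [-0.204, 0.979, 0.016, 0.004]
contact_force: [-0.3, -0.5, 0.0]
gripper_width: 30.0
```

```bash
cat > m.py <<'E'
from h import *
s=arm.read_state();print(s["position"].round(1),s["ee_rot"].round(3),s["joints"].round(2),s["contact_force"].round(1))
for n in ("top","scene","wrist"):
    im,d,K,T=cam(n); P=pts(d,K,T);cv2.imwrite(f"pics/{n}3.png",im[:,:,::-1])
    def s(name,c,r,z0,z1):
        m=(np.hypot(P[:,0]-c[0],P[:,1]-c[1])<r)&(P[:,2]>z0)&(P[:,2]<z1);Q=P[m]
        if len(Q): print(n,name,len(Q),Q.mean(0).round(1),((Q.min(0)+Q.max(0))/2).round(1),Q.min(0).round(),Q.max(0).round())
    s("collar",(453,70),24,120,131); s("lid",(453,70),55,104,112);s("knob",(525,48),45,138,160)
    s("brushtop",(574.5,338),15,180,200);s("brushhi",(574.5,338),15,140,180);s("brushlo",(574.5,338),15,80,120)
E
python3 m.py
```

```text
[563.3 317.4 260.9] [-0.204  0.979  0.016  0.004] [ 0.75  0.4   0.11 -0.02 -1.26 -0.33] [-0.3 -0.5  0. ]
top collar 202 [454.1  70.4 126.2] [455.3  70.9 125.1] [436.  52. 120.] [474.  89. 130.]
top lid 416 [450.   68.1 111.1] [452.5  70.2 109.5] [407.  23. 107.] [498. 117. 112.]
top knob 32 [532.   46.  149.9] [532.2  45.9 147.9] [527.  41. 142.] [537.  50. 154.]
scene collar 217 [452.2  72.3 124.1] [452.4  72.1 124.7] [434.  52. 120.] [471.  93. 129.]
scene lid 863 [446.8  77.  110.3] [452.5  69.8 108. ] [406.  20. 104.] [499. 119. 112.]
scene knob 42 [530.2  46.9 145.7] [530.9  46.4 144.4] [526.  41. 138.] [536.  51. 151.]
scene brushtop 50 [573.5 338.6 185.5] [574.4 337.5 185.2] [570. 332. 180.] [579. 343. 190.]
scene brushhi 151 [572.9 339.9 159.6] [574.  338.6 160. ] [569. 333. 140.] [579. 344. 180.]
scene brushlo 136 [573.4 340.4 100.4] [574.7 338.5  99.9] [569. 333.  80.] [580. 345. 119.]
wrist lid 953 [448.7 107.1 110.9] [449.1 102.7 108. ] [418.  88. 104.] [480. 117. 112.]
wrist brushtop 197 [575.6 335.5 187.2] [575.4 336.8 185.5] [571. 332. 180.] [580. 341. 191.]
wrist brushhi 296 [576.5 333.3 161.6] [575.9 334.8 160. ] [571. 331. 140.] [581. 338. 180.]
wrist brushlo 159 [577.2 333.3 101.5] [576.5 334.4 100. ] [571. 332.  80.] [582. 337. 120.]
```

play_rows(
  offset=[
    [11,20,0],
    [0,0,-20],
    [0,0,-15],
    [0,0,0],
  ],
  turn=[0,0,0,0],
)

```text
clock: 6.6
position: [574.5, 327.7, 228.7]
ee_rot: [-0.199, 0.98, 0.016, 0.005]
contact_force: [-1.1, 0.1, 0.2]
gripper_width: 29.8
```

play_rows(
  offset=[
    [0,10,0],
    [0,0,-10],
    [0,0,0],
  ],
  turn=[0,0,0],
)

```text
clock: 6.9
position: [575.2, 336.1, 220.8]
ee_rot: [-0.197, 0.98, 0.016, 0.007]
contact_force: [0.1, 0.3, -0.1]
gripper_width: 29.9
```

play_rows(
  offset=[
    [0,1,-15],
    [0,1,-15],
    [0,1,-15],
    [0,1,-15],
    [0,1,-15],
    [0,1,-12],
    [0,0,0],
  ],
  turn=[0,0,0,0,0,0,0],
)

```text
clock: 7.6
position: [576.9, 343.0, 135.4]
ee_rot: [-0.197, 0.98, 0.018, 0.011]
contact_force: [0.0, 1.0, -0.7]
gripper_width: 30.1
```

play_rows(
  offset=[
    [-2,-5,-4],
    [0,0,0],
    [0,0,0],
    [0,0,0],
    [0,0,0],
    [0,0,0],
    [0,0,0],
  ],
  turn=[0,-0.15,-0.15,-0.15,-0.15,-0.1,0],
)

```text
clock: 8.3
position: [576.5, 337.1, 136.7]
ee_rot: [0.156, 0.987, 0.015, 0.02]
contact_force: [-0.4, 0.9, 0.3]
gripper_width: 30.0
```

```bash
cat > t.py <<'E'
from h import *
from scipy.spatial.transform import Rotation as R
s=arm.read_state();M=R.from_quat(s["ee_rot"]).as_matrix()
print(s["clock"],s["position"].round(1),s["joints"].round(3),s["joint_vel"].round(3),s["contact_force"].round(1))
print("toolz",M[:,2].round(4),"jaw",M[:,0].round(3),"tilt along jaw",M[2,0].round(4),"perp",M[2,1].round(4))
E
python3 t.py
```

```text
8.3 [576.5 337.1 136.7] [ 0.777  0.506 -0.052  0.017 -0.965 -1.101] [-0.004 -0.011  0.002 -0.002  0.     0.026] [-0.4  0.9  0.3]
toolz [ 0.0444  0.0236 -0.9987] jaw [-0.95   0.309 -0.035] tilt along jaw -0.0349 perp 0.0362
```

Turning carries the tool's tilt around with it. I'll turn about half a turn around the brush so that the outward drift per row cancels the tilt.

play_rows(
  offset=[
    [-2,0,-2],
    [0,0,0],
    [0,0,0],
    [0,0,0],
    [0,0,0],
    [0,0,0],
    [0,0,0],
    [0,0,0],
    [0,0,0],
    [0,0,0],
  ],
  turn=[0.15,0.15,0.15,0.15,0.15,0.15,0.15,0.15,0.15,0.15],
)

```text
clock: 9.3
position: [576.0, 336.1, 141.5]
ee_rot: [-0.562, 0.827, 0.028, 0.008]
contact_force: [-0.1, 0.3, -0.1]
gripper_width: 29.9
```

```bash
python3 t.py
```

```text
9.3 [576.  336.1 141.5] [ 0.745  0.518  0.013 -0.062 -1.042  0.48 ] [-0.022  0.029  0.089 -0.045 -0.127  1.523] [-0.1  0.3 -0.1]
toolz [-0.0186  0.0562 -0.9982] jaw [-0.368 -0.929 -0.045] tilt along jaw -0.0454 perp 0.0379
```

play_rows(
  offset=[
    [-1,1,-3],
    [0,0,-1],
    [0,0,-1],
    [0,0,-1],
    [0,0,-1],
    [0,0,-1],
    [0,0,-1],
    [0,0,-1],
    [0,0,-1],
    [0,0,-1],
    [0,0,0],
  ],
  turn=[0.15,0.15,0.15,0.15,0.15,0.15,0.15,0.15,0.15,0.15,0],
)

```text
clock: 10.4
position: [577.6, 336.0, 135.9]
ee_rot: [0.975, -0.22, -0.027, 0.008]
contact_force: [-0.3, 0.2, -0.1]
gripper_width: 29.7
```

```bash
python3 t.py
```

```text
10.4 [577.6 336.  135.9] [ 0.751  0.554  0.055 -0.041 -1.115  1.965] [-0.004 -0.008  0.003 -0.004 -0.001 -0.019] [-0.3  0.2 -0.1]
toolz [-0.057  -0.0029 -0.9984] jaw [ 0.901 -0.43  -0.05 ] tilt along jaw -0.0502 perp 0.0271
```

play_rows(
  offset=[
    [-2,1,-3],
    [0,0,-2],
    [0,0,0],
    [0,0,0],
    [0,0,0],
    [0,0,0],
    [0,0,0],
    [0,0,0],
    [0,0,0],
    [0,0,0],
  ],
  turn=[0,0,0,0,0,0,0,0,0,0],
)

```text
clock: 11.4
position: [575.8, 336.8, 131.6]
ee_rot: [0.974, -0.223, -0.027, 0.007]
contact_force: [0.7, -0.4, 0.1]
gripper_width: 30.1
```

```bash
python3 t.py
```

```text
11.4 [575.8 336.8 131.6] [ 0.754  0.555  0.045 -0.042 -1.102  1.957] [ 0.002 -0.001 -0.     0.001 -0.001 -0.002] [ 0.7 -0.4  0.1]
toolz [-0.0557 -0.0011 -0.9984] jaw [ 0.899 -0.435 -0.05 ] tilt along jaw -0.0497 perp 0.0252
```

play_rows(
  offset=[
    [0,0,20],
    [0,0,20],
    [0,0,20],
    [0,0,20],
    [0,0,20],
    [0,0,0],
  ],
  turn=[0,0,0,0,0,0],
)

```text
clock: 12.0
position: [574.8, 336.0, 233.9]
ee_rot: [0.974, -0.223, -0.028, 0.008]
contact_force: [0.0, 0.4, 0.3]
gripper_width: 29.9
```

```bash
python3 t.py
```

```text
12.0 [574.8 336.  233.9] [ 0.754  0.481  0.181 -0.039 -1.316  1.947] [ 0.002  0.02  -0.048 -0.028  0.011 -0.   ] [0.  0.4 0.3]
toolz [-0.0581 -0.0033 -0.9983] jaw [ 0.899 -0.436 -0.051] tilt along jaw -0.0509 perp 0.0283
```

play_rows(
  offset=[
    [0,0,48],
    [0,0,48],
    [0,0,-48],
    [0,0,-48],
    [0,0,48],
    [0,0,48],
    [0,0,-48],
    [0,0,-48],
    [0,0,0],
  ],
  turn=[0,0,0,0,0,0,0,0,0],
)

```text
clock: 12.9
position: [562.3, 326.4, 213.6]
ee_rot: [0.973, -0.225, -0.042, 0.024]
contact_force: [-0.5, -0.2, -0.0]
gripper_width: 30.1
```

```bash
python3 t.py
```

```text
12.9 [562.3 326.4 213.6] [ 0.754  0.488  0.142 -0.044 -1.312  1.947] [ 0.001 -0.042  0.09   0.041 -0.026 -0.   ] [-0.5 -0.2 -0. ]
toolz [-0.0923 -0.0283 -0.9953] jaw [ 0.896 -0.439 -0.071] tilt along jaw -0.0706 perp 0.0659
```

Fast vertical strokes shift the tilt inward along the radius. I'll turn back so the tilt points outward, then cancel it with such strokes in free air.

play_rows(
  offset=[
    [0,0,30],
    [0,0,20],
    [0,0,0],
    [0,0,0],
    [0,0,0],
    [0,0,0],
    [0,0,0],
    [0,0,0],
    [0,0,0],
    [0,0,0],
    [0,0,0],
    [0,0,0],
  ],
  turn=[-0.15,-0.15,-0.15,-0.15,-0.15,-0.15,-0.15,-0.15,-0.15,-0.15,-0.15,-0.15],
)

```text
clock: 14.1
position: [567.9, 327.3, 283.6]
ee_rot: [-0.428, 0.903, 0.042, 0.024]
contact_force: [0.2, -0.5, -0.2]
gripper_width: 29.7
```

play_rows(
  offset=[
    [0,0,0],
    [0,0,0],
    [0,0,0],
    [0,0,0],
    [0,0,0],
    [0,0,0],
    [0,0,0],
    [0,0,0],
  ],
  turn=[-0.15,-0.15,-0.15,-0.15,-0.15,-0.15,-0.1,0],
)

```text
clock: 14.9
position: [571.3, 328.3, 299.7]
ee_rot: [0.059, 0.997, 0.026, 0.049]
contact_force: [-0.5, 0.2, 0.5]
gripper_width: 29.7
```

```bash
python3 t.py
```

```text
14.9 [571.3 328.3 299.7] [ 0.784  0.351  0.107  0.041 -1.222 -0.916] [-0.001 -0.011  0.024  0.004 -0.014  0.024] [-0.5  0.2  0.5]
toolz [ 0.1012  0.0464 -0.9938] jaw [-0.988  0.121 -0.095] tilt along jaw -0.095 perp 0.0581
```

play_rows(
  offset=[
    [0,0,48],
    [0,0,48],
    [0,0,-48],
    [0,0,-48],
    [0,0,48],
    [0,0,48],
    [0,0,-48],
    [0,0,-48],
    [0,0,0],
  ],
  turn=[0,0,0,0,0,0,0,0,0],
)

```text
clock: 15.8
position: [559.3, 314.6, 289.5]
ee_rot: [0.049, 0.998, 0.01, 0.035]
contact_force: [-0.7, -0.3, -0.7]
gripper_width: 29.7
```

```bash
python3 t.py
```

```text
15.8 [559.3 314.6 289.5] [ 0.783  0.346  0.077  0.041 -1.24  -0.892] [-0.003 -0.044  0.14   0.05  -0.036  0.021] [-0.7 -0.3 -0.7]
toolz [ 0.0714  0.0161 -0.9973] jaw [-0.993  0.098 -0.07 ] tilt along jaw -0.0695 perp 0.0229
```

play_rows(
  offset=[
    [5,6,0],
    [5,6,0],
    [5,6,0],
    [0,4,0],
    [0,0,0],
  ],
  turn=[0.15,0.15,0.15,0.11,0],
)

```text
clock: 16.3
position: [579.6, 338.8, 304.5]
ee_rot: [-0.236, 0.971, 0.021, 0.039]
contact_force: [0.4, -0.0, 0.7]
gripper_width: 30.2
```

play_rows(
  offset=[
    [0,0,48],
    [0,0,48],
    [0,0,-48],
    [0,0,-48],
    [0,0,48],
    [0,0,48],
    [0,0,-48],
    [0,0,-48],
    [0,0,0],
  ],
  turn=[0,0,0,0,0,0,0,0,0],
)

```text
clock: 17.2
position: [570.7, 326.0, 303.5]
ee_rot: [-0.229, 0.973, 0.011, 0.029]
contact_force: [0.7, -0.8, 0.3]
gripper_width: 29.8
```

```bash
python3 t.py
```

```text
17.2 [570.7 326.  303.5] [ 0.77   0.372  0.162  0.012 -1.299 -0.31 ] [ 0.    -0.047  0.151  0.056 -0.041 -0.011] [ 0.7 -0.8  0.3]
toolz [ 0.0522  0.0349 -0.998 ] jaw [-0.893 -0.445 -0.062] tilt along jaw -0.0623 perp 0.0079
```

play_rows(
  offset=[
    [0,0,48],
    [0,0,48],
    [0,0,-48],
    [0,0,-48],
    [0,0,48],
    [0,0,48],
    [0,0,-48],
    [0,0,-48],
    [0,0,48],
    [0,0,48],
    [0,0,-48],
    [0,0,-48],
  ],
  turn=[0,0,0,0,0,0,0,0,0,0,0,0],
)

```text
clock: 18.4
position: [558.3, 304.5, 310.8]
ee_rot: [-0.223, 0.975, -0.008, 0.018]
contact_force: [-0.1, 0.6, -1.7]
gripper_width: 30.5
```

```bash
python3 t.py
```

```text
18.4 [558.3 304.5 310.8] [ 0.769  0.348  0.137  0.034 -1.337 -0.326] [-1.000e-03  6.500e-02 -7.850e-01  8.900e-02  1.066e+00 -4.700e-02] [-0.1  0.6 -1.7]
toolz [ 0.0388 -0.0083 -0.9992] jaw [-0.9   -0.436 -0.031] tilt along jaw -0.0313 perp -0.0244
```

play_rows(
  offset=[
    [4,8,0],
    [4,8,0],
    [4,8,0],
    [4,8,0],
    [0,0,0],
    [0,0,0],
    [0,0,0],
    [0,0,0],
  ],
  turn=[0.15,0.15,0.15,0.15,0.15,0.15,0.1,0],
)

```text
clock: 19.2
position: [580.8, 338.6, 336.2]
ee_rot: [-0.666, 0.745, -0.003, 0.033]
contact_force: [-0.1, 0.3, 1.0]
gripper_width: 29.8
```

```bash
python3 t.py
```

```text
19.2 [580.8 338.6 336.2] [ 0.772  0.388  0.265  0.009 -1.382  0.686] [ 0.002 -0.015  0.055  0.015 -0.027 -0.031] [-0.1  0.3  1. ]
toolz [ 0.0537  0.0395 -0.9978] jaw [-0.11  -0.993 -0.045] tilt along jaw -0.0452 perp -0.049
```

play_rows(
  offset=[
    [0,0,-48],
    [0,0,-48],
    [0,0,48],
    [0,0,48],
    [0,0,-48],
    [0,0,-48],
    [0,0,48],
    [0,0,48],
    [0,0,-48],
    [0,0,-40],
    [0,0,0],
  ],
  turn=[0,0,0,0,0,0,0,0,0,0,0],
)

```text
clock: 20.3
position: [567.0, 320.7, 241.0]
ee_rot: [-0.654, 0.756, -0.01, 0.01]
contact_force: [-0.8, 0.4, -0.4]
gripper_width: 30.1
```

```bash
python3 t.py
```

```text
20.3 [567.  320.7 241. ] [ 0.772  0.412  0.066  0.022 -1.205  0.646] [ 0.001 -0.044  0.106  0.037 -0.041 -0.023] [-0.8  0.4 -0.4]
toolz [ 0.0287 -0.0012 -0.9996] jaw [-0.144 -0.99  -0.003] tilt along jaw -0.003 perp -0.0286
```

The tilt across the pads is now near zero. Next I centre over the brush and descend.

play_rows(
  offset=[
    [4,8,0],
    [4,8,0],
    [0,0,-10],
    [0,0,-10],
    [0,0,-5],
    [0,0,0],
  ],
  turn=[0,0,0,0,0,0],
)

```text
clock: 20.9
position: [579.8, 341.1, 224.2]
ee_rot: [-0.653, 0.757, -0.011, 0.018]
contact_force: [0.2, -0.5, -0.6]
gripper_width: 29.8
```

```bash
python3 t.py
```

```text
20.9 [579.8 341.1 224.2] [ 0.783  0.451  0.084  0.027 -1.171  0.631] [ 0.    -0.001  0.004  0.005  0.001 -0.002] [ 0.2 -0.5 -0.6]
toolz [ 0.0413  0.0059 -0.9991] jaw [-0.146 -0.989 -0.012] tilt along jaw -0.0119 perp -0.04
```

play_rows(
  offset=[
    [-5,-4,0],
    [0,0,-12],
    [0,0,-14],
    [0,0,-14],
    [0,0,-14],
    [0,0,-14],
    [0,0,-12],
    [0,0,-8],
    [0,0,0],
  ],
  turn=[0,0,0,0,0,0,0,0,0],
)

```text
clock: 21.8
position: [572.6, 334.4, 130.2]
ee_rot: [-0.652, 0.758, -0.011, 0.017]
contact_force: [0.5, 0.2, 0.1]
gripper_width: 29.9
```

```bash
python3 t.py
```

```text
21.8 [572.6 334.4 130.2] [ 0.783  0.51  -0.067  0.03  -0.962  0.622] [-0.    -0.005  0.01   0.009  0.004  0.001] [0.5 0.2 0.1]
toolz [ 0.0405  0.0056 -0.9992] jaw [-0.148 -0.989 -0.012] tilt along jaw -0.0116 perp -0.0392
```

play_rows(
  offset=[
    [3,3,0],
    [0,0,0],
  ],
  turn=[0,0],
)

```text
clock: 22.0
position: [576.3, 337.9, 130.9]
ee_rot: [-0.653, 0.757, -0.011, 0.018]
contact_force: [-0.2, -0.1, 0.5]
gripper_width: 29.7
```

play_rows(
  offset=[
    [0,0,0],
    [0,0,0],
    [0,0,0],
    [0,0,0],
    [0,0,0],
    [0,0,0],
    [0,0,0],
    [0,0,0],
  ],
  turn=[0,0,0,0,0,0,0,0],
  grip=-1,
)

```text
clock: 22.8
position: [576.8, 338.0, 132.7]
ee_rot: [-0.653, 0.757, -0.011, 0.019]
contact_force: [-0.2, -0.7, 0.1]
gripper_width: 8.3
```

```bash
python3 t.py
```

```text
22.8 [576.8 338.  132.7] [ 0.783  0.515 -0.052  0.031 -0.968  0.622] [ 0.     0.001  0.001  0.002  0.001 -0.   ] [-0.2 -0.7  0.1]
toolz [ 0.0436  0.0074 -0.999 ] jaw [-0.148 -0.989 -0.014] tilt along jaw -0.0138 perp -0.042
```

play_rows(
  offset=[
    [0,0,10],
    [0,0,15],
    [0,0,15],
    [0,0,15],
    [0,0,15],
    [0,0,10],
    [0,0,0],
  ],
  turn=[0,0,0,0,0,0,0],
)

```text
clock: 23.5
position: [577.9, 339.1, 220.5]
ee_rot: [-0.653, 0.757, -0.012, 0.022]
contact_force: [0.3, -0.3, 0.3]
gripper_width: 8.5
```

```bash
python3 t.py
```

```text
23.5 [577.9 339.1 220.5] [ 0.783  0.445  0.063  0.029 -1.148  0.628] [ 0.002 -0.001 -0.013 -0.013 -0.002 -0.001] [ 0.3 -0.3  0.3]
toolz [ 0.0484  0.0111 -0.9988] jaw [-0.147 -0.989 -0.018] tilt along jaw -0.0181 perp -0.0462
```

play_rows(
  offset=[
    [0,0,15],
    [0,0,15],
    [0,0,15],
    [0,0,15],
    [0,0,12],
    [0,0,0],
  ],
  turn=[0,0,0,0,0,0],
)

```text
clock: 24.1
position: [575.9, 338.3, 291.7]
ee_rot: [-0.653, 0.757, -0.011, 0.018]
contact_force: [-1.1, 0.4, 0.6]
gripper_width: 8.4
```

```bash
cat > b.py <<'E'
import sys
from h import *
exec(open("t.py").read().split("\n",1)[1])
p=s["position"]; z=M[:,2]
im,d,K,T=cam("scene"); cv2.imwrite("pics/"+sys.argv[1],im[:,:,::-1])
P=pts(d,K,T)
g=p-19*z
m=(np.hypot(P[:,0]-p[0],P[:,1]-p[1])<18)&(P[:,2]<p[2]-12)&(P[:,2]>p[2]-130)
Q=P[m]
C=np.linalg.inv(T)[:3,3]
L=[]
for z0 in range(int(p[2]-125),int(p[2]-10),8):
    q=Q[(Q[:,2]>=z0)&(Q[:,2]<z0+8)]
    if len(q)>5: c=np.median(q,0); r=c-C; r[2]=0; c=c+4.3*r/np.linalg.norm(r); L.append(c)
L=np.array(L);
fx=np.polyfit(L[:,2],L[:,0],1);fy=np.polyfit(L[:,2],L[:,1],1)
print("slopes dx/dz,dy/dz",fx[0].round(4),fy[0].round(4),"zmin",np.percentile(Q[:,2],[0,1,3]).round(1),"n",len(Q))
zt=np.percentile(Q[:,2],1)
for h in(zt,zt+85): print("h",h.round(1),np.polyval(fx,h).round(1),np.polyval(fy,h).round(1),"rel TCP",(np.polyval(fx,h)-p[0]).round(1),(np.polyval(fy,h)-p[1]).round(1))
E
python3 b.py s4.png; python3 -c "
import cv2;a=cv2.imread('pics/s4.png')[80:360,140:480];cv2.imwrite('pics/c4.png',cv2.resize(a,(680,560)))"
```

```text
24.1 [575.9 338.3 291.7] [ 0.784  0.408  0.183  0.025 -1.311  0.633] [ 0.001  0.014 -0.033 -0.018  0.005 -0.   ] [-1.1  0.4  0.6]
toolz [ 0.0421  0.0079 -0.9991] jaw [-0.147 -0.989 -0.014] tilt along jaw -0.014 perp -0.0404
slopes dx/dz,dy/dz -0.0106 -0.012 zmin [180.2 182.5 185.7] n 445
h 182.5 575.6 338.9 rel TCP -0.3 0.6
h 267.5 574.7 337.9 rel TCP -1.2 -0.4
```

View pics/c4.png

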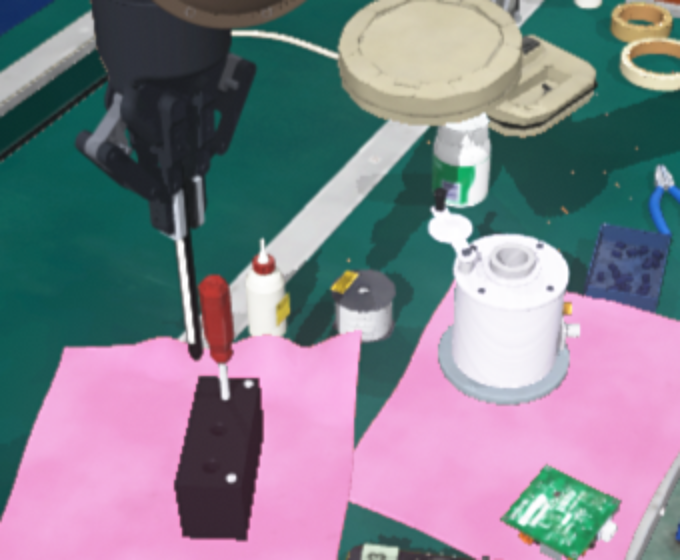

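The picture shows the brush out of the block and nearly upright in the jaws, its bottom end at about z 181, and the collar open. Next I carry it over the cup.

play_rows(
  offset=[
    [-9,-21,0],
    [-10,-22,0],
    [-10,-22,0],
    [-10,-22,0],
    [-10,-22,0],
    [-10,-22,0],
    [-10,-22,0],
    [-10,-22,0],
    [-10,-22,0],
    [-10,-22,0],
    [-10,-20,0],
    [0,0,0],
  ],
  turn=[0,0,0,0,0,0,0,0,0,0,0,0],
)

```text
clock: 25.35
position: [453.9, 88.0, 273.0]
ee_rot: [-0.653, 0.758, -0.007, 0.004]
contact_force: [-0.3, -0.3, -0.3]
gripper_width: 8.5
```

```bash
python3 t.py
```

```text
25.35 [453.9  88.  273. ] [ 0.552  0.065 -0.312  0.013 -1.184  0.865] [ 0.008  0.024  0.008  0.002  0.027 -0.004] [-0.3 -0.3 -0.3]
toolz [ 0.0143 -0.005  -0.9999] jaw [-0.148 -0.989  0.003] tilt along jaw 0.0029 perp -0.0149
```

play_rows(
  offset=[
    [1,-8,5],
    [1,-8,5],
    [0,0,0],
  ],
  turn=[0,0,0],
)

```text
clock: 25.65
position: [456.1, 71.3, 282.6]
ee_rot: [-0.653, 0.758, -0.006, 0.003]
contact_force: [1.0, 0.5, -1.0]
gripper_width: 8.5
```

```bash
cat >> b.py <<'E'
for n in ("scene","top"):
    if n=="top": im,d,K,T=cam("top"); P=pts(d,K,T)
    for nm,r,a,b in (("collar",24,120,130),("lid",55,104,112)):
        Q=P[(np.hypot(P[:,0]-453,P[:,1]-70.5)<r)&(P[:,2]>a)&(P[:,2]<b)]
        if len(Q): print(n,nm,len(Q),((np.percentile(Q,1,0)+np.percentile(Q,99,0))/2).round(1))
E
python3 b.py s5.png; python3 -c "
import cv2;a=cv2.imread('pics/s5.png')[80:320,280:480];cv2.imwrite('pics/c5.png',cv2.resize(a,(500,600),interpolation=cv2.INTER_CUBIC))"
```

```text
25.65 [456.1  71.3 282.6] [ 0.516  0.059 -0.295  0.012 -1.209  0.902] [ 0.006  0.012 -0.004 -0.007  0.005 -0.001] [ 1.   0.5 -1. ]
toolz [ 0.0125 -0.0058 -0.9999] jaw [-0.148 -0.989  0.004] tilt along jaw 0.0039 perp -0.0133
slopes dx/dz,dy/dz 0.0133 -0.0006 zmin [170.9 174.  176.8] n 361
h 174.0 452.4 70.3 rel TCP -3.7 -1.0
h 259.0 453.6 70.2 rel TCP -2.6 -1.1
scene collar 216 [452.1  71.7 123.7]
scene lid 876 [450.8  70.9 108.3]
top collar 6 [471.2  66.4 126.8]
top lid 123 [462.3  81.4 110.1]
```

View pics/c5.png

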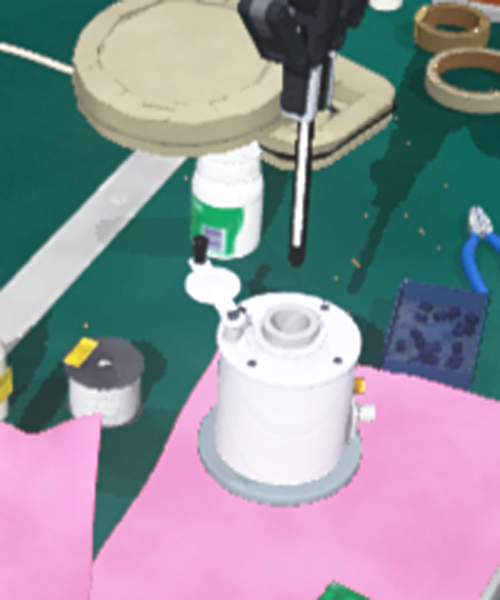

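```bash
cat > f.py <<'E'
from h import *
from scipy.optimize import minimize
def fit(im,K,T,name,z0=126):
    g=cv2.GaussianBlur(cv2.cvtColor(im,cv2.COLOR_RGB2GRAY).astype(np.float32),(0,0),0.8)
    G=np.hypot(cv2.Sobel(g,5,1,0),cv2.Sobel(g,5,0,1))
    a=np.linspace(0,2*np.pi,180)
    def c(p,r):
        W=np.c_[p[0]+r*np.cos(a),p[1]+r*np.sin(a),np.full(180,p[2])]
        q=(W@T[:3,:3].T+T[:3,3])@K.T; return (q[:,:2]/q[:,2:]).astype(np.float32)
    best=[]
    for z in (124,125,126,127):
        for x in np.arange(447,461,.5):
            for y in np.arange(64,79,.5):
                v=0
                for r in(13,19):
                    q=c((x,y,z),r); v+=np.minimum(cv2.remap(G,q[:,:1],q[:,1:],1),150).mean()
                best.append((v,x,y,z))
    best.sort(reverse=True); print(name,np.round(best[0],1),np.round(best[1],1),"mean top20",np.mean([b[1:] for b in best[:20]],0).round(1))
    o=im.copy()
    for r in(13,19):
        for u,v in c(best[0][1:],r): o[int(round(v)),int(round(u))]=(255,0,0) if 0<=v<480 and 0<=u<640 else 0
    return o
if __name__=="__main__":
    for n,f in (("top","pics/top3.png"),("scene","pics/s5.png")):
        p=eyes.camera_params(n);o=fit(cv2.imread(f)[:,:,::-1].copy(),np.array(p["camera_matrix"]),np.array(p["camera_from_world"]),n)
        u,v=[int(t) for t in proj((453,71,126),np.array(p["camera_matrix"]),np.array(p["camera_from_world"]))]
        cv2.imwrite(f"pics/o_{n}.png",cv2.resize(o[v-35:v+35,u-35:u+35,::-1],(280,280),interpolation=0))
    im,d,K,T=cam("wrist"); o=fit(im,K,T,"wrist"); u,v=[int(t) for t in proj((453,71,126),K,T)]
    v=min(v,430)
    cv2.imwrite("pics/o_wrist.png",cv2.resize(o[v-50:v+50,u-40:u+40,::-1],(224,280),interpolation=0))
    cv2.imwrite("pics/c6.png",np.hstack([cv2.imread(f"pics/o_{n}.png") for n in("top","scene","wrist")]))
E
python3 f.py
```

```text
top [229.2 453.5  72.5 126. ] [229.1 453.5  72.5 125. ] mean top20 [453.4  72.4 125.6]
scene [173.8 452.5  72.5 127. ] [173.6 453.5  70.  125. ] mean top20 [453.   70.6 125.6]
wrist [199.2 455.   70.5 127. ] [198.7 454.5  70.5 125. ] mean top20 [454.1  70.9 125. ]
```

View pics/c6.png

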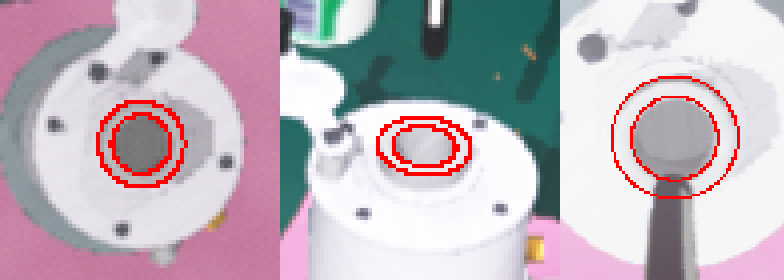

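All three fits put the bore at about (453.6,71.3) with the mouth at z 126. The bottom end is within 1.5 mm of the axis. I lower to just above the mouth first.

play_rows(
  offset=[
    [1,1,0],
    [0,0,-8],
    [0,0,-8],
    [0,0,-8],
    [0,0,-8],
    [0,0,0],
  ],
  turn=[0,0,0,0,0,0],
)

```text
clock: 26.4
position: [456.1, 73.7, 245.3]
ee_rot: [-0.653, 0.757, -0.005, 0.001]
contact_force: [-0.4, -0.4, -0.1]
gripper_width: 8.4
```

```bash
python3 b.py s6.png
```

```text
26.4 [456.1  73.7 245.3] [ 0.52   0.089 -0.357  0.011 -1.122  0.899] [ 0.001 -0.003  0.012  0.011  0.004  0.001] [-0.4 -0.4 -0.1]
toolz [ 0.0079 -0.007  -0.9999] jaw [-0.146 -0.989  0.006] tilt along jaw 0.0058 perp -0.0089
slopes dx/dz,dy/dz -0.0016 -0.0124 zmin [115.3 115.6 116. ] n 537
h 115.6 453.2 74.0 rel TCP -2.9 0.3
h 200.6 453.1 72.9 rel TCP -3.0 -0.8
scene collar 191 [452.5  72.1 124. ]
scene lid 872 [451.4  70.8 108.5]
top collar 2 [472.3  74.2 126.4]
top lid 67 [467.2  82.4 109.8]
```

play_rows(
  offset=[
    [1,-1,0],
    [0,0,-7],
    [0,0,-7],
    [0,0,-7],
    [0,0,0],
  ],
  turn=[0,0,0,0,0],
)

```text
clock: 27.0
position: [458.4, 73.0, 224.8]
ee_rot: [-0.653, 0.757, -0.006, 0.003]
contact_force: [0.7, 0.1, 0.4]
gripper_width: 8.6
```

```bash
python3 t.py
```

```text
27.0 [458.4  73.  224.8] [ 0.517  0.108 -0.39   0.012 -1.065  0.902] [-0.    -0.005  0.013  0.01   0.001 -0.001] [0.7 0.1 0.4]
toolz [ 0.0124 -0.0053 -0.9999] jaw [-0.146 -0.989  0.003] tilt along jaw 0.0034 perp -0.013
```

play_rows(
  offset=[
    [-1.5,-1,0],
    [0,0,-7],
    [0,0,-7],
    [0,0,-7],
    [0,0,0],
  ],
  turn=[0,0,0,0,0],
)

```text
clock: 27.5
position: [456.7, 71.8, 201.8]
ee_rot: [-0.653, 0.757, -0.006, 0.003]
contact_force: [0.6, -0.6, -0.3]
gripper_width: 8.6
```

```bash
python3 t.py
```

```text
27.5 [456.7  71.8 201.8] [ 0.516  0.126 -0.431  0.013 -1.005  0.901] [-0.002 -0.006  0.01   0.009  0.002  0.001] [ 0.6 -0.6 -0.3]
toolz [ 0.0122 -0.0054 -0.9999] jaw [-0.146 -0.989  0.004] tilt along jaw 0.0036 perp -0.0128
```

play_rows(
  offset=[
    [0,0,-7],
    [0,0,-7],
    [0,0,-7],
    [0,0,0],
    [0,0,0],
    [0,0,0],
  ],
  turn=[0,0,0,0,0,0],
)

```text
clock: 28.1
position: [456.8, 71.8, 178.6]
ee_rot: [-0.654, 0.757, -0.006, 0.003]
contact_force: [0.3, 1.0, -0.3]
gripper_width: 8.3
```

```bash
python3 t.py; python3 - <<'E'
from h import *
s=arm.read_state();p=s["position"]
o=[]
for n,v in(("scene",(130,300,300,500)),("top",(210,330,330,490)),("wrist",(120,480,140,500))):
    im,d,K,T=cam(n);P=pts(d,K,T)
    Q=P[(np.hypot(P[:,0]-p[0],P[:,1]-p[1])<16)&(P[:,2]<p[2]-8)&(P[:,2]>133)]
    C=np.linalg.inv(T)[:3,3]
    if len(Q)>10:
        c=np.median(Q,0);r=c-C;r[2]=0;print(n,len(Q),c.round(1),(c+4.3*r/np.linalg.norm(r)).round(1))
    o.append(cv2.resize(im[v[0]:v[1],v[2]:v[3],::-1],(260,300)))
cv2.imwrite("pics/c7.png",np.hstack(o))
E
```

```text
28.1 [456.8  71.8 178.6] [ 0.516  0.152 -0.466  0.014 -0.945  0.9  ] [ 0.003 -0.     0.002  0.003  0.003 -0.002] [ 0.3  1.  -0.3]
toolz [ 0.0118 -0.0059 -0.9999] jaw [-0.146 -0.989  0.004] tilt along jaw 0.0041 perp -0.0125
scene 120 [452.9  74.9 153.8] [454.3  70.9 153.8]
wrist 553 [460.2  71.6 153.5] [455.9  72.2 153.5]
```

View pics/c7.png

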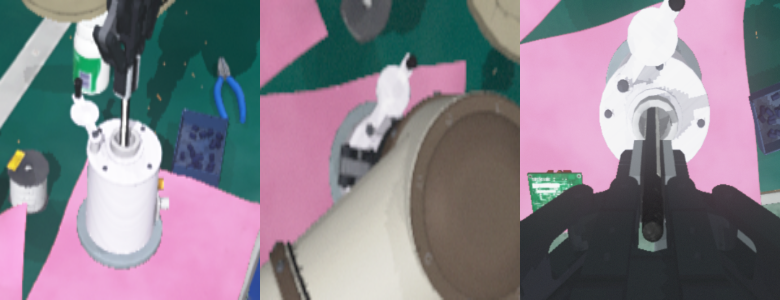

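The brush hangs inside the collar with even clearance, and the cover stays aside. Its centre is at about (454,71) against the bore at (453.6,71.3), and its bottom end is about 59 mm below the mouth. I'm handing in.

```bash
python3 -c "
from bench import arm
print(arm.job_done()); print(arm.read_state()['clock'])"
```

```text
the job is handed in; nothing more can be done
None
the job is handed in; nothing more can be done
```

The job is handed in at about 28 s. The cover is swung aside, the brush is out of the block, and it is held still in the cup. No verdict was reported, so the numbers below are my own last checks.

- **Cover:** swung to about 1.65–1.7 rad by its measured knob position, against the 1.2 rad needed. The final picture still shows it aside.
- **Brush position:** bottom end about 59 mm below the collar's mouth. The bottom end and middle are each about 1 mm from the bore axis, and the tilt is about 1°.
- **Contact:** wrist force stayed within sensor noise (about 1 N) during the lowering, so no touch showed. That reading cannot rule out a touch as light as 0.1 N.
- **Grip:** the gripper read 8.3–8.6 mm on the 10 mm stick and stayed steady.
- **Other things:** nothing was deliberately touched, and the pictures showed no disturbance. I did not re-measure the screwdriver, multimeter, spool or flux bottle at the end.

Two readings disagreed:
- **Bore position:** the three cameras differed by about 2 mm (x 453.0–454.1, y 70.6–72.4), so I used (453.6, 71.3).
- **Bottom end:** at the mouth, one camera fit of it was spoiled by the collar. From there I worked out the bottom end from the tool pose and the earlier clean fit.

The tool also drifted in tilt with the moves. I cancelled most of it in free air before gripping, which took about 12 s.

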